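Close the beetle's specimen box

TASK

Two wooden specimen boxes stand open on the bench. Lower the hinged lid of the one that holds the big beetle gently down until it is fully shut, without letting it slam, and leave the empty box standing open.

Things in the scene. Friction and masses are not known exactly. Their poses are not given: they have to be found in the camera images.
- beetle_lid (a joint): lid angle (rad) of the box holding one big black beetle (80 mm) on white foam: 0 = shut on the rim, 1.57 = upright; starts at 1.35 to 1.75, opens to 1.85. Wooden lid, 150 mm from hinge to free edge, 190 wide, 16 thick, 0.19 to 0.33 kg. Stiff hinge: the lid stays where it is left; 1 to 4 N at the free edge swings it. Above 1.2 rad/s (0.18 m/s at the edge) near shut it slams.
- beetle_lid_edge (a point): middle of that lid's free edge, on its outer face (on top when shut, facing away from the robot when open). It moves and turns with the lid; y along the hinge.
- beetle_box_hinge (a point): middle of that box's hinge line: rear top edge. Box 150 (x) by 190 (y) by 50 mm, fixed on a 5 to 65 mm foam slab. Axes: x level, from box front (robot side) to hinge; y along the hinge; z up. At angle q the lid's inner face runs from here along (-cos q, 0, sin q); its outer face lies 16 mm off, towards (sin q, 0, cos q). 90 mm is free behind the open lid.
- empty_lid (a joint): lid angle (rad) of the other box, same make and size but only bare white foam inside: 0 = shut; starts at 1.5 to 1.75, to be left standing open. The boxes stand side by side, either one on the left.

How it is judged (in metres and radians):
At the end, for the whole second after the job is handed in: The lid of the beetle's box is shut, within 0.06 rad (9 mm at its free edge), and at rest; the empty box's lid still stands open, above 1.3 rad (value of joint beetle_lid below 0.06 rad and velocity of joint beetle_lid below 0.05 rad/s and value of joint empty_lid above 1.3 rad); the robot touches nothing.
It fails at once if the beetle box's lid slams: it turns shut faster than 1.2 rad/s in the last 0.35 rad (value of joint beetle_lid below 0.35 rad and velocity of joint beetle_lid below -1.2 rad/s).
It fails at once if the empty box's lid is swung below 1.3 rad (value of joint empty_lid below 1.3 rad).
It also fails if it takes over 38 s, if anything falls off the work surface, if the arm or the gripper's body presses on something with over 40 N, if the wrist force passes 120 N, or if a joint passes its speed limit or range.

ROBOT

A 7-joint arm with a two-finger parallel gripper is mounted at the origin on the work surface. World frame = base frame: x ahead of the robot, y to its left, z up, the work surface at z = 0. Lengths are in m, angles in degrees, forces in N, time in s.
With the tool pointing down it reaches from about 0.4 to 0.85 m from the base axis. Payload 10.4 kg.
Tool frame: the origin (TCP) lies where the fingers leave the gripper's body, on its centre line; the fingertips stand 70 mm ahead of it and the grasp point (between the pads) lies 51 mm ahead of it; z points along the fingers, y is the direction in which the jaws open and shut (so a half turn about z gives the same grasp; the last joint's range is limited). The gripper opens to 87 mm and grips with 3 to 60 N. Pads are 19 mm wide; open, the fingers measure 117 mm over their backs; the gripper's body (75 mm by 190 mm) begins 51 mm behind the grasp point.
Start: joints at [-72.685, 19.034, -3.707, 83.658, 1.238, 77.344, -5.071], TCP at [0.199, 0.592, 0.292] pointing down, gripper open.
Joint ranges: [-148.97, 148.97], [-28.65, 121.19], [-84.17, 76.75], [9.2, 138.47], [-72.65, 252.65], [3.7, 117.97], [-149.18, 149.18]. Speed limits (degrees/s): [127.2, 127.2, 159.86, 159.86, 180, 180, 180].

INTERFACE

Orientations are given as [roll, pitch, yaw] about the fixed x, y, z axes, in that order (R = Rz(yaw) Ry(pitch) Rx(roll)).
In Python, from station import env gives the robot as it stands.
- The arm moves only by the shell command python3 -m crank 'ROWS' [FORCE]. ROWS is text: rows parted by semicolons, each of 7 numbers parted by spaces: the shift along the tool's x, y, z in cm, then the turn, a rotation vector about the tool's x, y, z in rad, then the opening, from 0 (shut) to 1 (fully open). A call has 1 to 8 rows; each row shifts and turns the commanded pose from where the row before left it, along the tool's axes as they then stand; what a row does not reach is not made up. A row lasts 1/10 s, in which the tool goes at most 50 mm and 8.59 degrees, less where a joint would pass 70% of its speed; a pose out of reach is approached as far as the arm can. A call is refused whole if a number of a shift passes 5 or a number of a turn 0.15, either way. A call with a gripper value outside its range is refused whole. The fingers move at their own pace and stop on an object; FORCE is the grip in N (left out, the last holds). Time passes only in rows, so rows that do not move let the fingers close. It gives the time, the measured TCP pose, the force and the opening at its end, in the units of the state.
- env.observe(): the state, without advancing time (a new reading comes with each control period).
- env.read_camera(name): name is "scene" or "top"; returns (picture, depth): 420x560x3 uint8, red, green, blue; 420x560 float32, m along the optical axis (not along the pixel's ray), 0 where there is no reading.
- env.camera_params(name): a dict with "fx", "fy", "cx", "cy" (pixels), "distortion" ([k1, k2, p1, p2, k3] as OpenCV has them; the pictures are not rectified), "R" (3x3) and "t" (3): a world point X has camera coordinates R X + t. Camera axes: x right, y down, z forward; pixel columns grow to the right and rows downward; lengths in m; the calibration is good to about 2 mm. A picture is of the moment at which its call begins. camera_params takes no time and is no camera call.
- env.finish_job(): hands the job in, once; it reports no verdict.
The state is a dict: "t": time; "q": joint angles; "joint_velocities": joint speeds; "joint_torque": joint torques, N m; "tcp_pos": TCP position; "tcp_rot": TCP orientation; "wrist_force": force on the tool from outside, world axes, zero at the start; "torque": the same for the moment, N m; "grip_width": finger opening in m.
Only numpy, scipy, OpenCV 4.12 (cv2) and the standard library are available. Lean on these libraries where they do the work, as an engineer would, in place of code of your own. Each camera call takes 0.05 s, during which the arm holds its last target. There are 200 camera calls.

## Working session

There is one attempt and no reset: what is moved stays moved. The work goes in short steps, Python scripts to look and compute and a shell command to move; the robot and the scene stay as the last step left them, time stands still between calls to the robot, and variables do not carry over. Pictures are saved under pics/ and viewed, about 8 in all and at most 12, crops included, and the job is handed in when it is done.

```bash
mkdir -p pics; ls; python3 - <<'E'
from station import env
import cv2,numpy as np
s=env.observe();print(s['t'],s['tcp_pos'],s['tcp_rot'],s['wrist_force'])
for n in("scene","top"):
    p,d=env.read_camera(n);cv2.imwrite(f"pics/{n}0.png",p[...,::-1]);np.savez(f"{n}0.npz",p=p,d=d)
    c=env.camera_params(n);print(n,c)
E
```

```text
pics
0.0 [0.19935967 0.59204479 0.29144122] [-1.79918793e+02  3.05039846e-03  1.61389575e+02] [-0.60574076 -1.54021234 -1.06563029]
scene {'fx': 387.43524228508494, 'fy': 387.43524228508494, 'cx': 270.7632043180876, 'cy': 215.1956002837153, 'distortion': array([-0.00405248,  0.        ,  0.        ,  0.        ,  0.        ]), 'R': array([[-0.24971059,  0.9682265 ,  0.01349319],
       [ 0.82101403,  0.21909073, -0.52719561],
       [-0.51340099, -0.12056823, -0.84963682]]), 't': array([ 0.14091649, -0.32703754,  1.04503004])}
top {'fx': 518.1527092912343, 'fy': 518.1527092912343, 'cx': 282.3044516001207, 'cy': 208.49001490887355, 'distortion': array([-0.15327832,  0.        ,  0.        ,  0.        ,  0.        ]), 'R': array([[-0.02102393, -0.99951678,  0.02289522],
       [-0.99889168,  0.02003518, -0.04259112],
       [ 0.04211183, -0.02376527, -0.99883022]]), 't': array([-0.01302708,  0.50918552,  1.00530401])}
```

View pics/scene0.png

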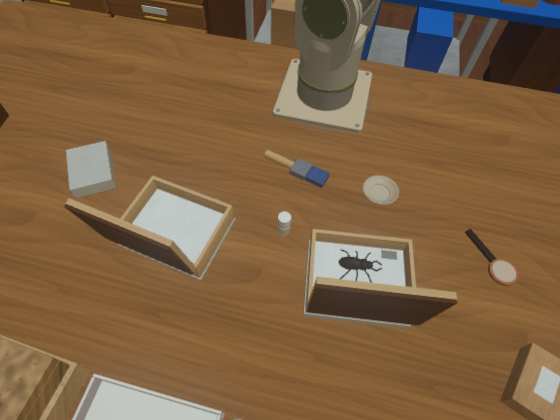

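View pics/top0.png

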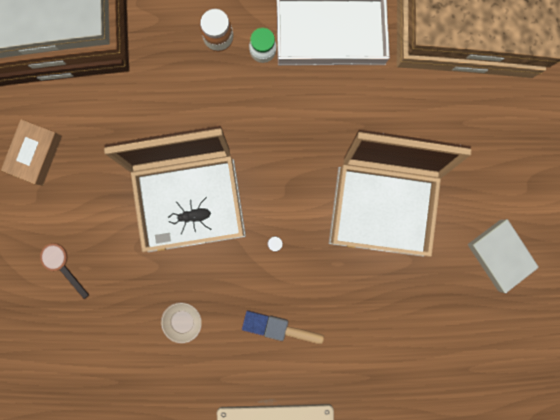

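The beetle box is on the robot's left: scene rim about (312,232)–(415,290), lid edge (316,283)–(450,295); top view rim (132,170)–(244,237), lid edge (106,150)–(224,131). The empty box is on the right (scene (120,180)–(232,270)). Next I measure with depth.

```bash
cat > h.py <<'E'
from station import env
import numpy as np,cv2
def cloud(n,d):
    c=env.camera_params(n);K=np.array([[c['fx'],0,c['cx']],[0,c['fy'],c['cy']],[0,0,1]])
    v,u=np.mgrid[:420,:560]
    r=cv2.undistortPoints(np.stack([u,v],-1).reshape(-1,1,2).astype(float),K,c['distortion']).reshape(420,560,2)
    P=np.dstack([r*d[...,None],d])
    return (P-c['t'])@c['R']
def poly(pts):
    m=np.zeros((420,560),np.uint8);cv2.fillPoly(m,[np.array(pts)],1);return m>0
def plane(P):
    for _ in range(4):
        c=np.median(P,0) if _==0 else P.mean(0);n=np.linalg.svd(P-c,full_matrices=False)[2][2]
        r=(P-c)@n;P=P[abs(r)<max(.003,2*r.std())]
    return P.mean(0),n,r.std(),len(P)
E
python3 - <<'E'
from h import *
np.set_printoptions(precision=4,suppress=True)
S=np.load('scene0.npz');T=np.load('top0.npz')
C=cloud('scene',S['d']);D=cloud('top',T['d'])
print('lid outer',plane(C[poly([(325,292),(438,303),(428,318),(318,310)])]))
for n,W,pts in(('top',D,[(138,208),(192,243),(238,195),(180,167),(110,150),(165,141),(220,133),(160,230),(165,154),(275,200),(150,285)]),('scene',C,[(320,284),(383,289),(445,295),(360,236),(311,260),(413,265)])):
    for u,v in pts: 
        w=W[v-1:v+2,u-1:u+2].reshape(-1,3); print(n,u,v,np.median(w,0),np.ptp(w[:,2]))
# high points near beetle box
for W,n,I in((D,'top',T),(C,'scene',S)):
    m=(W[...,0]>.4)&(W[...,0]<.8)&(W[...,1]>-.0)&(W[...,1]<.45)&(W[...,2]>.1)&(W[...,2]<.4)
    P=W[m];print(n,len(P));z=np.percentile(P[:,2],[50,90,98,100]) if len(P) else 0;print(z)
    if len(P):
        Q=P[P[:,2]>z[1]-.006];print('edge',Q.min(0),Q.max(0),Q.mean(0))
    m=(W[...,0]>.3)&(W[...,0]<.75)&(W[...,1]>.05)&(W[...,1]<.45)&(W[...,2]>.06)&(W[...,2]<.14)
    print(np.histogram(W[m][:,2],bins=np.arange(.06,.14,.005)))
E
```

```text
lid outer (array([0.6165, 0.1717, 0.1559]), array([ 0.9869,  0.1349, -0.0885]), np.float64(0.00027769848383703136), 2046)
top 138 208 [0.5128 0.2473 0.0653] 0.004516323364462699
top 192 243 [0.4459 0.1469 0.0643] 0.019481496716085532
top 238 195 [0.5368 0.0626 0.0158] 0.04900348148061321
top 180 167 [0.588  0.1677 0.0631] 0.006422393199581239
top 110 150 [0.5989 0.2541 0.2156] 0.004583747979967551
top 165 141 [0.6108 0.1648 0.2145] 0.003908455360591617
top 220 133 [0.6216 0.0774 0.215 ] 0.003574391815596767
top 160 230 [0.4712 0.2134 0.0313] 0.0032301074983037033
top 165 154 [0.605  0.1848 0.1184] 0.016564592946181636
top 275 200 [ 0.5265 -0.0096 -0.0008] 0.00616388701387257
top 150 285 [ 0.3623  0.2423 -0.0003] 0.0039346345797252455
scene 320 284 [0.628  0.0832 0.2134] 0.001687736912686394
scene 383 289 [0.6136 0.1677 0.2135] 0.0024591745022813083
scene 445 295 [0.6012 0.2504 0.2137] 0.0018752911528453486
scene 360 236 [0.4484 0.1461 0.0644] 0.004043023873361418
scene 311 260 [0.5232 0.065  0.064 ] 0.0028055379009837844
scene 413 265 [0.4834 0.2485 0.064 ] 0.0681091027152017
top 3134
[0.1622 0.2155 0.217  0.2187]
edge [0.5936 0.0757 0.2095] [0.6335 0.2631 0.2187] [0.6133 0.1705 0.2144]
(array([681, 801, 467, 126,  74,  75,  76,  75,  78,  90,  78,  82,  84,
        82,  87,  91]), array([0.06 , 0.065, 0.07 , 0.075, 0.08 , 0.085, 0.09 , 0.095, 0.1  ,
       0.105, 0.11 , 0.115, 0.12 , 0.125, 0.13 , 0.135, 0.14 ]))
scene 4348
[0.1935 0.2142 0.2151 0.2171]
edge [0.5926 0.076  0.2082] [0.6343 0.2657 0.2171] [0.6142 0.1719 0.2133]
(array([708, 262,  85,  85,  84,  96,  88,  92,  94,  93, 102, 102,  95,
       108, 122,  98]), array([0.06 , 0.065, 0.07 , 0.075, 0.08 , 0.085, 0.09 , 0.095, 0.1  ,
       0.105, 0.11 , 0.115, 0.12 , 0.125, 0.13 , 0.135, 0.14 ]))
```

```bash
python3 -m crank '0 0 -4 0 0 0 0; -4 -1.78 0 0 0 0 0; -4 -1.78 0 0 0 0 0; -4 -1.78 0 0 0 0 0; -4 -1.78 0 0 0 0 0; -4 -1.78 0 0 0 0 0; -4 -1.78 0 0 0 0 0; -4 -1.78 0 0 0 0 0' 20; python3 -m crank '-4 -1.78 0 0 0 0 0; -4 -1.78 0 0 0 0 0; -4 -1.78 0 0 0 0 0; -4 -1.78 0 0 0 0 0; -4 -1.78 0 0 0 0 0; -4 -1.78 0 0 0 0 0; -4 -1.78 0 0 0 0 0; 0 0 0 0 0 0 0';python3 -m crank '0 0 0 0 0 -0.115 0; 0 0 0 0 0 -0.115 0; 0 0 0 0 0 -0.115 0; 0 0 0 0 0 -0.115 0; 0 0 0 0 0 0 0; 0 0 0 0 0 0 0'
```

```text
t: 0.9
tcp_pos: [0.426, 0.3834, 0.332]
tcp_rot: [-180.0, -0.0, 161.4]
wrist_force: [-0.3, 0.5, 0.1]
grip_width: 0.0312
t: 1.7
tcp_pos: [0.6537, 0.1707, 0.3308]
tcp_rot: [-179.8, 0.1, 160.9]
wrist_force: [-0.6, -0.7, -0.4]
grip_width: 0.0004
t: 2.3
tcp_pos: [0.6505, 0.1776, 0.3319]
tcp_rot: [180.0, -0.0, -172.4]
wrist_force: [1.0, -0.0, -0.3]
grip_width: 0.0007
```

```bash
cat > st.py <<'E'
from h import *
s=env.observe();np.set_printoptions(precision=4,suppress=True)
H=np.array([.5926,.1684,.065]);X=np.array([.9908,.1355,0]);Y=np.array([-.1355,.9908,0])
p=s['tcp_pos']-H
print('t',s['t'],'rot',s['tcp_rot'],'F',s['wrist_force'],'grip',s['grip_width'])
print('box-frame TCP',p@X,p@Y,p[2],'corner x,z',p@X-.0095,p[2]-.07)
E
python3 st.py; python3 - <<'E'
import numpy as np
q=np.r_[np.arange(1.66,.6,-.05),np.arange(.6,-.01,-.03)];s=.125
P=np.c_[-s*np.cos(q)+.016*np.sin(q),s*np.sin(q)+.016*np.cos(q)]
for a,b in zip(q,P): print('%.2f %.4f %.4f'%(a,*b))
E
```

```text
t 2.3 rot [ 179.992    -0.0294 -172.4406] F [ 0.9804 -0.0147 -0.2502] grip 0.0006733022197952483
box-frame TCP 0.058598928598295866 0.0012388871537284338 0.2669467468227679 corner x,z 0.049098928598295864 0.19694674682276792
1.66 0.0271 0.1231
1.61 0.0209 0.1243
1.56 0.0146 0.1252
1.51 0.0084 0.1257
1.46 0.0021 0.1260
1.41 -0.0042 0.1259
1.36 -0.0105 0.1256
1.31 -0.0168 0.1249
1.26 -0.0230 0.1239
1.21 -0.0292 0.1226
1.16 -0.0352 0.1210
1.11 -0.0413 0.1191
1.06 -0.0472 0.1169
1.01 -0.0529 0.1144
0.96 -0.0586 0.1116
0.91 -0.0641 0.1085
0.86 -0.0694 0.1052
0.81 -0.0746 0.1016
0.76 -0.0796 0.0977
0.71 -0.0844 0.0936
0.66 -0.0889 0.0893
0.61 -0.0933 0.0847
0.60 -0.0941 0.0838
0.57 -0.0966 0.0809
0.54 -0.0990 0.0780
0.51 -0.1013 0.0750
0.48 -0.1035 0.0719
0.45 -0.1056 0.0688
0.42 -0.1076 0.0656
0.39 -0.1095 0.0623
0.36 -0.1114 0.0590
0.33 -0.1131 0.0556
0.30 -0.1147 0.0522
0.27 -0.1162 0.0488
0.24 -0.1176 0.0453
0.21 -0.1189 0.0417
0.18 -0.1201 0.0381
0.15 -0.1212 0.0345
0.12 -0.1222 0.0308
0.09 -0.1231 0.0272
0.06 -0.1238 0.0235
0.03 -0.1245 0.0197
-0.00 -0.1250 0.0160
```

```bash
python3 -m crank '0 0 2 0 0 0 0; 0 0 2 0 0 0 0; 0 0 2 0 0 0 0; 0 0 1.3 0 0 0 0; 0 0 0 0 0 0 0'; python3 -m crank '0.6 0 0 0 0 0 0; 0.6 0 0 0 0 0 0; 0.6 0 0 0 0 0 0; 0.6 0 0 0 0 0 0; 0.6 0 0 0 0 0 0; 0.6 0 0 0 0 0 0; 0.6 0 0 0 0 0 0; 0.6 0 0 0 0 0 0'; python3 st.py; python3 - <<'E'
from h import *
for n in ['scene']:
    p,d=env.read_camera(n);cv2.imwrite(f"pics/{n}1.png",p[...,::-1])
E
```

```text
t: 2.8
tcp_pos: [0.6498, 0.1775, 0.2572]
tcp_rot: [-180.0, -0.2, -172.3]
wrist_force: [0.2, -0.1, -0.2]
grip_width: -0.0001
t: 3.6
tcp_pos: [0.6027, 0.1709, 0.2595]
tcp_rot: [180.0, 0.0, -172.3]
wrist_force: [2.8, -0.7, 2.7]
grip_width: 0.0007
t 3.6 rot [ 179.9892    0.0336 -172.2575] F [ 2.7551 -0.6557  2.7421] grip 0.0006600833052344992
box-frame TCP 0.010366780190700664 0.0011453142860367005 0.19449490405737424 corner x,z 0.0008667801907006646 0.12449490405737423
```

View pics/scene1.png

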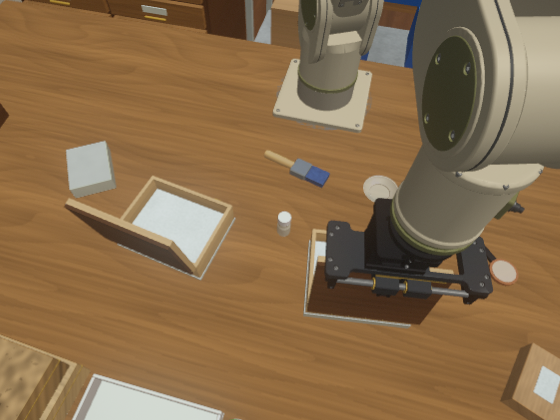

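The fingers are behind the beetle lid (about (400,288)) and pushing it; the empty lid is untouched. I'll follow the arc.

```bash
python3 -m crank '0.63 0 0 0 0 0 0; 0.63 0 0 0 0 0 0; 0.63 0 0.05 0 0 0 0; 0.62 0 0.1 0 0 0 0; 0.62 0 0.15 0 0 0 0; 0.6 0 0.2 0 0 0 0; 0.6 0 0.2 0 0 0 0; 0.6 0 0.2 0 0 0 0';python3 st.py
python3 -m crank '0.58 0 0.25 0 0 0 0; 0.57 0 0.3 0 0 0 0; 0.55 0 0.3 0 0 0 0; 0.53 0 0.33 0 0 0 0; 0.52 0 0.36 0 0 0 0; 0.5 0 0.4 0 0 0 0; 0 0 0 0 0 0 0';python3 st.py
```

```text
t: 4.45
tcp_pos: [0.5537, 0.1643, 0.25]
tcp_rot: [180.0, -0.0, -172.3]
wrist_force: [3.3, 0.6, -0.4]
grip_width: 0.0008
t 4.45 rot [ 179.9976   -0.0005 -172.2524] F [ 3.2545  0.626  -0.4408] grip 0.0007529143177255611
box-frame TCP -0.03910310261792998 0.0011683272513353191 0.18504707685598382 corner x,z -0.04860310261792998 0.11504707685598381
t: 5.15
tcp_pos: [0.521, 0.1599, 0.2302]
tcp_rot: [-180.0, -0.1, -172.2]
wrist_force: [-0.0, -0.1, -0.8]
grip_width: 0.0004
t 5.15 rot [-179.9949   -0.0904 -172.2412] F [-0.0222 -0.1074 -0.7824] grip 0.00039776369537970573
box-frame TCP -0.0720592235494087 0.001238783035327519 0.165155946956642 corner x,z -0.0815592235494087 0.095155946956642
```

```bash
python3 -m crank '0.4 0 0.36 0 0 0 0; 0.38 0 0.37 0 0 0 0; 0.36 0 0.38 0 0 0 0; 0.34 0 0.39 0 0 0 0; 0.32 0 0.4 0 0 0 0; 0.3 0 0.4 0 0 0 0; 0.28 0 0.4 0 0 0 0; 0 0 0 0 0 0 0';python3 st.py; python3 - <<'E'
from h import *
p,d=env.read_camera('scene');cv2.imwrite("pics/scene2.png",p[...,::-1])
E
```

```text
t: 5.95
tcp_pos: [0.4978, 0.1567, 0.2032]
tcp_rot: [-180.0, -0.1, -172.2]
wrist_force: [0.1, 0.0, -0.2]
grip_width: 0.0001
t 5.95 rot [-179.9922   -0.0649 -172.2413] F [ 0.1218  0.0126 -0.1606] grip 9.288934790555292e-05
box-frame TCP -0.09551418196861364 0.001256831800229688 0.1381509293488971 corner x,z -0.10501418196861363 0.0681509293488971
```

View pics/scene2.png

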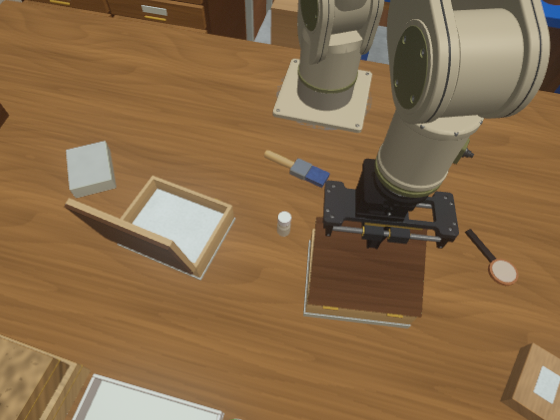

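The lid is well down (free part at (310–427,230–310)), following the fingers. I'll check its angle while continuing slowly.

```bash
cat > lid.py <<'E'
from h import *
p,d=env.read_camera('scene');C=cloud('scene',d)
c,n,s,k=plane(C[poly([(325,270),(410,275),(410,300),(320,295)])]);n=n*np.sign(n[2])
print('lid q',np.arctan2(n[:2]@[.9908,.1355],n[2]),c,s,k)
E
python3 lid.py
python3 -m crank '0.19 0 0.35 0 0 0 0; 0.18 0 0.35 0 0 0 0; 0.17 0 0.35 0 0 0 0; 0.16 0 0.35 0 0 0 0; 0.15 0 0.35 0 0 0 0; 0.14 0 0.35 0 0 0 0; 0.13 0 0.35 0 0 0 0; 0.12 0 0.35 0 0 0 0';python3 st.py; python3 lid.py
```

```text
lid q -1.1839113423898582 [0.56241167 0.1635121  0.10056192] 0.012511396855329829 2311
t: 6.85
tcp_pos: [0.486, 0.155, 0.1755]
tcp_rot: [180.0, -0.0, -172.3]
wrist_force: [-1.0, -0.4, 1.8]
grip_width: 0.0002
t 6.85 rot [ 179.9976   -0.0118 -172.255 ] F [-1.0261 -0.4411  1.8325] grip 0.00020777922847098175
box-frame TCP -0.10746003415478592 0.0012211336533401417 0.11049238450048737 corner x,z -0.11696003415478591 0.040492384500487366
lid q -1.1582065669174426 [0.55771628 0.16533506 0.09042999] 0.01267735834658949 2311
```

```bash
cat > lid.py <<'E'
from h import *
p,d=env.read_camera('scene');C=cloud('scene',d)
H=np.array([.5926,.1684,.065]);R=np.array([[.9908,.1355,0],[-.1355,.9908,0],[0,0,1]]).T
B=(C-H)@R
for y in(-.07,.07):
    m=(abs(B[...,1]-y)<.012)&(B[...,0]>-.16)&(B[...,0]<.03)&(B[...,2]>.004)&(B[...,2]<.09)
    P=B[m];f=np.polyfit(P[:,0],P[:,2],1);r=P[:,2]-np.polyval(f,P[:,0])
    k=abs(r-np.median(r))<.006;f=np.polyfit(P[k,0],P[k,2],1)
    print('y',y,'n',k.sum(),len(k),'q',-np.arctan(f[0]),'z at hinge',f[1],'rms',r[k].std(),'xmin',P[:,0].min())
E
python3 lid.py
```

```text
y -0.07 n 957 966 q 0.1885820722865283 z at hinge 0.01604149387498003 rms 0.001173994671981878 xmin -0.1234618261943489
y 0.07 n 1062 1069 q 0.190528654364865 z at hinge 0.016141023510541832 rms 0.0011766654834589147 xmin -0.1391597444044676
```

The lid is at 0.19 rad, which agrees with the fingertip position (0.20). I'll finish slowly.

```bash
python3 -m crank '0.1 0 0.3 0 0 0 0; 0.1 0 0.3 0 0 0 0; 0.1 0 0.3 0 0 0 0; 0.1 0 0.3 0 0 0 0; 0 0 0.3 0 0 0 0; 0 0 0.3 0 0 0 0; 0 0 0.3 0 0 0 0; 0 0 0 0 0 0 0';python3 -m crank '0 0 0.15 0 0 0 0; 0 0 0.15 0 0 0 0; 0 0 0.1 0 0 0 0; 0 0 0 0 0 0 0'; python3 st.py; python3 lid.py
```

```text
t: 7.75
tcp_pos: [0.482, 0.1545, 0.1543]
tcp_rot: [-180.0, -0.0, -172.2]
wrist_force: [1.1, 0.0, -0.7]
grip_width: 0.0007
t: 8.15
tcp_pos: [0.4823, 0.1546, 0.1521]
tcp_rot: [180.0, 0.0, -172.3]
wrist_force: [-6.9, -2.6, 16.1]
grip_width: 0.0002
t 8.15 rot [ 179.9733    0.0045 -172.2654] F [-6.9272 -2.5967 16.076 ] grip 0.00023828222317195317
box-frame TCP -0.11120315149375243 0.0012306745399358176 0.08710206709853593 corner x,z -0.12070315149375242 0.017102067098535928
y -0.07 n 865 881 q 0.001852486444497444 z at hinge 0.015515527565387294 rms 0.0011729240463115 xmin -0.12659062601068083
y 0.07 n 954 971 q 0.0014473257253458413 z at hinge 0.01565142566519375 rms 0.0013291786097959313 xmin -0.14409396322208262
```

Shut, with 16 N of contact force. I'll retreat straight up and check.

```bash
python3 -m crank '0 0 -0.5 0 0 0 0; 0 0 -1 0 0 0 0; 0 0 -3 0 0 0 0; 0 0 -4 0 0 0 0; 0 0 -4 0 0 0 0; 0 0 -4 0 0 0 0; 0 0 0 0 0 0 0; 0 0 0 0 0 0 0'; python3 -m crank '0 0 0 0 0 0 0; 0 0 0 0 0 0 0; 0 0 0 0 0 0 0';python3 st.py; python3 lid.py; python3 - <<'E'
from h import *
p,d=env.read_camera('scene');cv2.imwrite("pics/scene3.png",p[...,::-1])
C=cloud('scene',d);c,n,s,k=plane(C[poly([(90,212),(180,248),(184,258),(125,237)])]);print('empty lid outer normal',n,s,k)
E
```

```text
t: 9.0
tcp_pos: [0.4824, 0.1546, 0.3168]
tcp_rot: [180.0, 0.1, -172.3]
wrist_force: [0.4, -0.6, -0.8]
grip_width: 0.0004
t: 9.3
tcp_pos: [0.4819, 0.1545, 0.3149]
tcp_rot: [-180.0, -0.1, -172.3]
wrist_force: [0.5, -0.3, -0.3]
grip_width: 0.0004
t 9.3 rot [-179.9723   -0.0919 -172.2526] F [ 0.4777 -0.2555 -0.3299] grip 0.00040350906225763
box-frame TCP -0.11157766853170308 0.001180247856816646 0.24988387584781485 corner x,z -0.12107766853170307 0.17988387584781484
y -0.07 n 1042 1055 q 0.0012692971075979156 z at hinge 0.015579538177271424 rms 0.0011952396816492716 xmin -0.15050168545650508
y 0.07 n 1064 1083 q 0.0008433462840918551 z at hinge 0.015798924628821993 rms 0.0011382019232810008 xmin -0.14952773794477903
empty lid outer normal [ 0.93242074 -0.16296887 -0.32254102] 0.0035650830858563703 758
```

View pics/scene3.png

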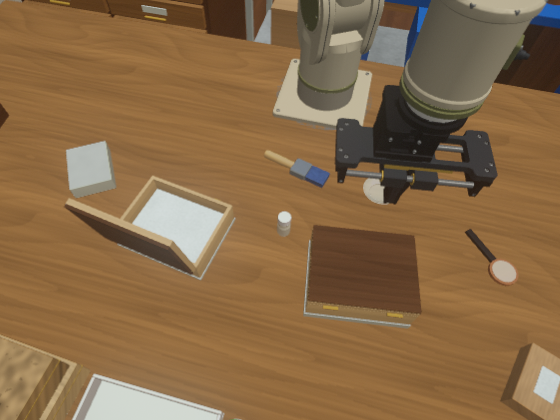

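The beetle box is shut (lid (310,228)–(418,305)), and the gripper is clear above it. The empty lid stands open and hasn't moved.

```bash
python3 -c "
from station import env
print(env.finish_job())"
```

```text
the job is handed in; nothing more can be done
None
```

The beetle box's lid is fully shut and the empty box was left standing open. I handed the job in with about 9.4 s on the robot's clock, and it reported no verdict.

- **How it was done:** I pushed the beetle box's lid from behind with the closed fingertips and followed its arc down. The fingers moved at about 0.3 rad/s near shut. I pressed lightly at the end (16 N) and then lifted clear.
- **Beetle lid:** after I lifted clear, the depth image put it at about 0.001 rad. It read the same when I was still pressing on it.
- **Robot clear:** the wrist force was back near zero, with the fingertips about 0.16 m above the lid.
- **Empty lid:** it looks the same in every picture and the arm never went near it. A rough plane fit put it past upright, at about 1.9 rad. That is beyond the 1.75 rad the task gives as its start limit, and the fit left 3.6 mm of scatter, so I only trust it to say the lid is open.
- **Check that failed:** my first fit of the beetle lid's angle, partway down, gave nonsense (-1.18 rad). I replaced it with a fit in the box's own frame, which gave 0.19 rad against 0.20 from the fingertip position.

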